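# Fold down the ratcheting shaft rest

### The arm

A 6-joint arm with a two-finger parallel gripper is mounted at the origin on the work surface. World frame = base frame: x ahead of the robot, y to its left, z up, the work surface at z = 0. Lengths are in mm, angles in rad, forces in N, time in s.
With the tool pointing down it reaches from about 350 to 775 mm from the base axis. Payload 7.3 kg.
Tool frame: the origin (TCP) lies at the very end of the fingers, on their centre line; the grasp point (between the pads) lies 19 mm behind it; z points along the fingers, y is the direction in which the jaws open and shut (so a half turn about z gives the same grasp; the last joint's range is limited). The gripper opens to 92 mm and grips with 3 to 60 N. Pads are 19 mm wide; open, the fingers measure 130 mm over their backs; the gripper's body (75 mm by 190 mm) begins 47 mm behind the grasp point.
Start: joints at [1.077, 0.342, 1.524, -0, 1.275, -0.146], TCP at [178.922, 493.591, 226.741] pointing down, gripper open.
Joint ranges: [-2.53, 2.53], [-0.77, 2.02], [0.04, 2.7], [-1, 4.14], [0.28, 2.66], [-3.11, 3.11]. Speed limits (rad/s): [2.57, 2.57, 3.14, 3.14, 3.14, 3.14].

### API

Orientations are given as [roll, pitch, yaw] about the fixed x, y, z axes, in that order (R = Rz(yaw) Ry(pitch) Rx(roll)).
In Python, from plant import bot gives the robot as it stands.
- The arm moves only by the tool arm_command, never from a script. Its argument "targets" is a list of rows, each an object of numbers: "x", "y", "z": the shift along the world's x, y, z in cm; "roll": the turn about the world's z in rad. In form: [{"x": .., "y": .., "z": .., "roll": ..}, ...]. A call has 1 to 8 rows; each row is the pose to reach, as a shift and turn from the pose commanded when the call began; what a row does not reach only later rows make up. A row lasts 1/12 s, in which the tool goes at most 41.7 mm and 7.16 degrees, less where a joint would pass 70% of its speed; a pose out of reach is approached as far as the arm can. A call with a gripper value outside its range is refused whole. "fingers" is the opening, from 0 (shut) to 1 (fully open), set as the call begins (left out, the last holds). The fingers move at their own pace and stop on an object; the grip force is fixed at half the most. Time passes only in rows, so rows that repeat a pose let the fingers close. It gives the time, the measured TCP pose, the force and the opening at its end, in the units of the state.
- bot.get_obs(): the state, without advancing time (a new reading comes with each control period).
- bot.capture(name): name is "side" or "top" or "wrist"; returns a dict with "img" (384x512x3 uint8, blue, green, red), "fx", "fy", "cx", "cy" (pixels), "position" and "rotation" of the camera in the world; the wrist camera has in their place "hand_eye" (4x4, takes a point from camera to tool coordinates, whose origin is the TCP and whose axes are the flange's). Camera axes: x right, y down, z forward; pixel columns grow to the right and rows downward; lengths in mm; the calibration is good to about 2 mm. A picture is of the moment at which its call begins: read the wrist's pose just before it. There is no depth.
- bot.close_job(): hands the job in, once; it reports no verdict.
The state is a dict: "time": time; "joint_positions": joint angles; "dq": joint speeds; "tau": joint torques, N m; "tool_pos": TCP position; "tcp_rot": TCP orientation; "contact_force": force on the tool from outside, world axes, zero at the start; "moment": the same for the moment, N m; "grip_width": finger opening in mm.
Only numpy, scipy, OpenCV 4.12 (cv2) and the standard library are available. Lean on these libraries where they do the work, as an engineer would, in place of code of your own. Each camera call takes 0.05 s, during which the arm holds its last target.

### The job

Fold the raised shaft rest on the counter away: press its pawl's ribbed thumb plate down as far as it goes so that the pawl comes free and stays free, and only then push the rest's arm down past its teeth until it lies fully home on its stop. Leave the pawl free, never raise the arm, and leave the things lying round the rest where they are.

Things in the scene. Friction and masses are not known exactly. Their poses are not given: they have to be found in the camera images.
- rest: the rest's cast base, fixed to the counter, 370 x 90 mm, 12 mm thick (x -165 to +205 mm). Origin on the counter under the arm's hinge; x runs along the rest from the pawl (-x) to the arm's free end (+x), z up. Cheeks at y = +-32 mm carry the arm's hinge (x 0, top 87 mm high) and the pawl's pivot (x -65, z 117 mm, top 130 mm high). A padded post at x 175 mm lies under the arm's end
- hinge_axis (a point): point on the arm's hinge axis, mid-width, at (0, 0, 65 mm) in the frame of rest; the axis is the rest's y
- prop_arm (a joint): arm angle (rad), growing as the arm goes down. At 0 its flat bar rises 0.72 rad (41 deg) above level towards the rest's +x; at 0.72 it is level, home on its stop; starts at 0 to 0.07. With the pawl engaged the hub's teeth (0.28 rad apart) block it at about 0.09. Stiff hinge: the arm stays where it is left; pushing it at push_point takes some 2 to 5 N once free
- push_point (a point): point to push, on the upper face of the arm's bar, mid-width: 135 mm from the hinge axis along the bar and 7 mm above the bar's centre line, which runs through the axis. It moves with the arm. The bar is 36 mm wide, 14 mm thick and reaches 200 mm from the axis; a rubber saddle with two ears about 15 mm high covers its last 32 mm
- pawl (a joint): angle of the pawl (rad), a see-saw on a pivot along the rest's y: 0 = nose down between the teeth (start); it grows as the tail is pressed down, nose clear of the teeth from about 0.11, full stop at 0.35. Its pivot is stiff: pressing takes about 3 N, and the pawl stays where it is left
- pawl_thumb (a point): point to press: centre of the top of the ribbed steel thumb plate on the pawl's tail, 42 mm along the rest by 36 mm wide, 62 mm to the -x side of the pawl's pivot, about 138 mm above the counter at the start; it sinks about 21 mm to the stop
- canister: tall round screw-top tin canister with a knurled lid, 84 mm across, 165 mm tall, standing off the pawl end of the rest; origin at the centre of its underside
- grip_a: green rubber club grip lying beside the rest, 262 mm long, up to 29 mm thick; origin under its middle, x along it
- grip_b: a second, like green rubber grip lying on the other side of the rest; origin under its middle, x along it
- remover: black steel hook-billed grip remover lying flat, about 200 mm long, 18 mm thick; origin under its middle, x along it towards the hook
- driver_head: glossy dark persimmon-wood driver head, about 95 mm across and 80 mm tall, sitting off the saddle end of the arm; origin at the centre of its underside
- tape_roll: roll of pale tape lying flat, 92 mm across, 25 mm tall; origin at the centre of its underside

How it is judged:
By the outcome, as a careful person would: the job done as asked, in the order asked, and still so for the second after the job is handed in, with the robot touching nothing.
It also fails if it takes over 40 s, if anything falls off the work surface, if the arm or the gripper's body presses on something with over 40 N, if the wrist force passes 120 N, or if a joint passes its speed limit or range.

## Working session

There is one attempt and no reset: what is moved stays moved. The work goes in short steps, Python scripts to look and compute and a tool call to move; the robot and the scene stay as the last step left them, time stands still between calls to the robot, and variables do not carry over. Pictures are saved under pics/ and viewed, and the job is handed in when it is done.

Besides the shell and the picture viewer there is one more tool, called after ">>>" in YAML: its name, and indented under it one key for each argument. arm_command: Moves the arm, as the interface text tells. Its arguments: {"type":"object","properties":{"targets":{"type":"array","items":{"type":"object","properties":{"x":{"type":"number"},"y":{"type":"number"},"z":{"type":"number"},"roll":{"type":"number"}}}},"fingers":{"type":"number"}},"required":["targets"]}

```bash
mkdir -p pics; ls
cat > h.py <<'E'
import numpy as np, cv2
from plant import bot
E
python3 - <<'E'
from h import *
for n in ("side","top"):
    c=bot.capture(n); cv2.imwrite(f"pics/{n}1.png",c["img"]); np.save(f"{n}1.npy",c,allow_pickle=True)
    print(n,c["fx"],c["fy"],c["cx"],c["cy"],c["position"],np.round(c["rotation"],4).tolist())
o=bot.get_obs(); print(o)
E
```

```text
pics
side 391.2239918291129 391.2239918291129 255.0348142707323 190.8198631508221 [ 212.351845   -652.914625    704.80209566] [-2.206, 0.0041, -0.4941]
top 431.748638105057 431.748638105057 262.66438207696524 195.4477097541398 [ 435.57256703   63.312652   1150.11424614] [-2.9951, 0.0034, -1.5936]
{'time': 0.1, 'joint_positions': array([ 1.07700735e+00,  3.42669189e-01,  1.52486810e+00, -3.18588939e-05,
        1.27540080e+00, -1.45994094e-01]), 'dq': array([ 0.00112456, -0.00117208, -0.00227503,  0.00154439,  0.00104328,
       -0.00038591]), 'tau': array([ 9.50747162e-04, -4.32004809e+01, -2.44695371e+01,  7.17805442e-02,
        5.26064623e-02, -2.89795537e-05]), 'tool_pos': array([178.75587738, 493.26909883, 226.12471359]), 'tcp_rot': array([-3.14025710e+00, -1.65586319e-04,  2.79380696e+00]), 'contact_force': array([ 0.68495834,  0.57499793, -0.22037509]), 'moment': array([-0.01572329, -0.04935   , -0.04795267]), 'grip_width': 91.7220241456677}
```

View pics/side1.png

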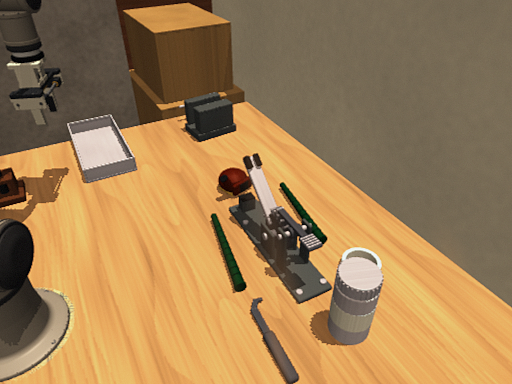

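View pics/top1.png

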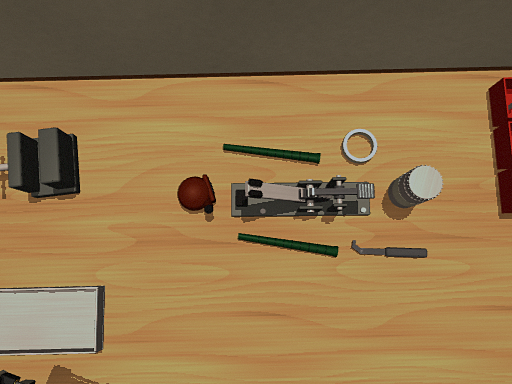

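```bash
cat >> h.py <<'E'
from scipy.spatial.transform import Rotation as R
def load(n): return np.load(n,allow_pickle=True).item()
def ray(c,u,v):
    d=R.from_euler('xyz',c["rotation"]).as_matrix()@np.array([(u-c["cx"])/c["fx"],(v-c["cy"])/c["fy"],1])
    return np.array(c["position"],float),d/np.linalg.norm(d)
def onz(c,u,v,z):
    p,d=ray(c,u,v); return p+d*(z-p[2])/d[2]
def tri(c1,a,c2,b):
    p,d=ray(c1,*a);q,e=ray(c2,*b)
    s=np.linalg.lstsq(np.stack([d,-e],1),q-p,rcond=None)[0]
    A=p+d*s[0];B=q+e*s[1];return (A+B)/2,np.linalg.norm(A-B)
def proj(c,P):
    X=R.from_euler('xyz',c["rotation"]).as_matrix().T@(np.array(P,float)-c["position"])
    return X[0]/X[2]*c["fx"]+c["cx"],X[1]/X[2]*c["fy"]+c["cy"]
E
python3 - <<'E'
from h import *
s=load("side1.npy")["img"];t=load("top1.npy")["img"]
cv2.imwrite("pics/s2.png",cv2.resize(s[145:305,205:345],None,fx=4.2,fy=3.7*1,interpolation=2) if 0 else cv2.resize(s[150:300,225:335],None,fx=4,fy=4,interpolation=2))
cv2.imwrite("pics/t2.png",cv2.resize(t[170:225,222:382],None,fx=5,fy=5,interpolation=2))
E
```

```text
(no output)
```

View pics/s2.png

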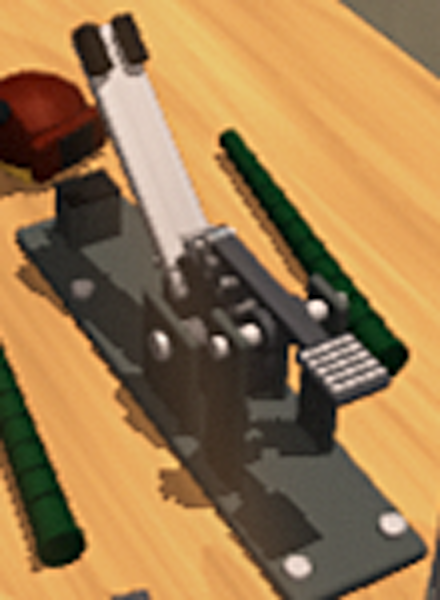

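View pics/t2.png

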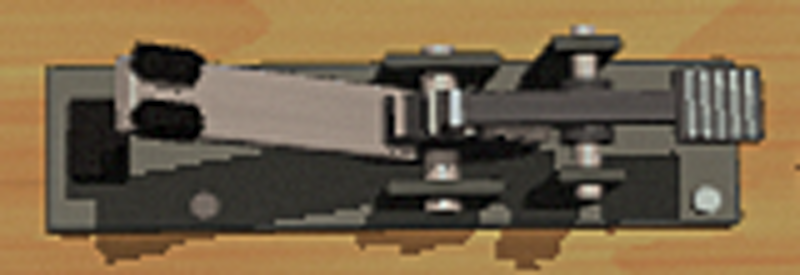

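```bash
cat > m.py <<'E'
from h import *
s=load("side1.npy");t=load("top1.npy")
S=lambda u,v:(225+u/4-.4,150+v/4-.4)
T=lambda u,v:(222+u/5-.4,170+v/5-.4)
c=[onz(t,*T(*p),12) for p in [(47,66),(48,232),(740,226),(740,60)]]
for p in c: print("base",p.round(1))
farm=(c[0]+c[1])/2; near=(c[2]+c[3])/2; L=farm-near
print(np.linalg.norm(L), np.linalg.norm(c[0]-c[1])); ex=L/np.linalg.norm(L)
# side view base corners
for p in [(18,232),(293,600),(427,550)]: print("side base",onz(s,*S(*p),12).round(1))
th,g=tri(t,T(720,105),s,S(345,362));print("thumb",th.round(1),g)
ctr=(farm+near)/2; org=ctr-ex*20; org[2]=0
yaw=np.arctan2(ex[1],ex[0]);print("org",org,"yaw",yaw)
RR=np.array([[np.cos(yaw),-np.sin(yaw),0],[np.sin(yaw),np.cos(yaw),0],[0,0,1]])
print("thumb in rest",(RR.T@(th-org)).round(1))
print("thumb exp world",(org+RR@[-127,0,138]).round(1))
# arm: saddle ears tops, hinge
for a,b in [((165,60),(92,50)),((165,118),(128,40))]:
    P,g=tri(t,T(*a),s,S(*b));print("ear",(RR.T@(P-org)).round(1),g)
for nm,P in dict(corner1=[205,45,12],c2=[205,-45,12],c3=[-165,-45,12],c4=[-165,45,12],thumb=[-127,0,138],p1=[-65,-32,117],h=[0,-32,65],h2=[0,32,65]).items():
    W=org+RR@np.array(P,float); u,v=proj(s,W);a,b=proj(t,W)
    print(nm,W.round(1),"s2",round((u+.4-225)*4),round((v+.4-150)*4),"t2",round((a+.4-222)*5),round((b+.4-170)*5))
can=onz(t,427,182,165);print("canister",can.round(1),(RR.T@(can-org)).round(1))
E
python3 m.py
```

```text
base [639.7 147.4  12. ]
base [550.5 147.9  12. ]
base [ 545.2 -218.2   12. ]
base [ 634.3 -223.4   12. ]
368.47277999458913 89.22069983729213
side base [553.5 140.6  12. ]
side base [ 548.7 -218.2   12. ]
side base [ 633.3 -225.2   12. ]
thumb [ 593.  -182.1  137.6] 4.4394636214213525
org [592.17248266 -56.57769398   0.        ] yaw 1.5562840223432661
thumb in rest [-125.5   -2.6  137.6]
thumb exp world [ 590.3 -183.6  138. ]
ear [141.8  -5.2 183. ] 23.51120669003095
ear [133.2   0.3 191.5] 24.17264244228697
corner1 [550.2 149.1  12. ] s2 9 227 t2 46 233
c2 [640.1 147.7  12. ] s2 121 191 t2 46 65
c3 [ 634.8 -222.2   12. ] s2 426 545 t2 738 59
c4 [ 544.8 -220.9   12. ] s2 290 606 t2 745 227
thumb [ 590.3 -183.6  138. ] s2 338 366 t2 726 106
p1 [ 623.2 -122.   117. ] s2 321 307 t2 585 49
h [624.2 -57.   65. ] s2 256 308 t2 440 69
h2 [560.2 -56.1  65. ] s2 165 341 t2 443 193
canister [ 603.6 -317.5  165. ] [-260.7  -15.2  165. ]
```

>>> arm_command:
  targets:
    - {"x": 0,"y": 0,"z": 3,"roll": -0.12}
    - {"x": 2,"y": -3.2,"z": 5,"roll": -0.24}
    - {"x": 4,"y": -6.5,"z": 6,"roll": -0.36}
    - {"x": 6,"y": -9.8,"z": 6,"roll": -0.48}
    - {"x": 8,"y": -13.1,"z": 6,"roll": -0.6}
    - {"x": 10,"y": -16.4,"z": 6,"roll": -0.72}
    - {"x": 12,"y": -19.7,"z": 6,"roll": -0.84}
    - {"x": 14,"y": -23,"z": 6,"roll": -0.96}
  fingers: 0

```text
time: 0.77
tool_pos: [319.2, 261.8, 286.6]
tcp_rot: [-3.141, 0.0, 1.828]
contact_force: [1.2, 0.2, -0.4]
grip_width: 43.2
```

>>> arm_command:
  targets:
    - {"x": 2,"y": -3.3,"z": 0,"roll": -0.1}
    - {"x": 4,"y": -6.6,"z": 0,"roll": -0.2}
    - {"x": 6,"y": -9.9,"z": 0,"roll": -0.27}
    - {"x": 8,"y": -13.2,"z": 0,"roll": -0.27}
    - {"x": 10,"y": -16.5,"z": 0,"roll": -0.27}
    - {"x": 12,"y": -19.8,"z": 0,"roll": -0.27}
    - {"x": 14,"y": -23.1,"z": 0,"roll": -0.27}
    - {"x": 16,"y": -26.4,"z": 0,"roll": -0.27}

```text
time: 1.43
tool_pos: [479.3, -2.3, 286.5]
tcp_rot: [-3.141, -0.0, 1.563]
contact_force: [0.5, 0.6, 0.6]
grip_width: 0.5
```

>>> arm_command:
  targets:
    - {"x": 2,"y": -3.2,"z": 0,"roll": -0.01}
    - {"x": 4,"y": -6.4,"z": 0,"roll": -0.01}
    - {"x": 6,"y": -9.7,"z": 0,"roll": -0.01}
    - {"x": 8,"y": -12.9,"z": 0,"roll": -0.01}
    - {"x": 10,"y": -16.1,"z": 0,"roll": -0.01}
    - {"x": 11.2,"y": -18.1,"z": 0,"roll": -0.01}
    - {"x": 11.2,"y": -18.1,"z": 0,"roll": -0.01}

```text
time: 2.02
tool_pos: [592.0, -185.7, 284.6]
tcp_rot: [-3.14, 0.0, 1.55]
contact_force: [-0.3, -0.1, 0.3]
grip_width: 0.2
```

Run:
```python
from h import *
o=bot.get_obs(); c=bot.capture("wrist"); np.save("w1.npy",c,allow_pickle=True); cv2.imwrite("pics/w1.png",c["img"])
print(o["tool_pos"],o["tcp_rot"],c["hand_eye"],c["fx"],c["cx"],c["cy"])
np.save("w1o.npy",dict(p=o["tool_pos"],r=o["tcp_rot"]),allow_pickle=True)
```

```text
[ 591.96833063 -185.69286517  284.57928602] [-3.13999142e+00  4.59409837e-04  1.54984362e+00] [[-4.37479810e-04 -9.51411394e-01 -3.07922341e-01  8.57471172e+01]
 [ 9.99999903e-01 -3.98340510e-04 -1.89963700e-04  1.50433575e-02]
 [ 5.80756858e-05 -3.07922394e-01  9.51411475e-01 -1.57261012e+02]
 [ 0.00000000e+00  0.00000000e+00  0.00000000e+00  1.00000000e+00]] 296.76690904165616 254.14011515334582 193.86214248466862
```

View pics/w1.png

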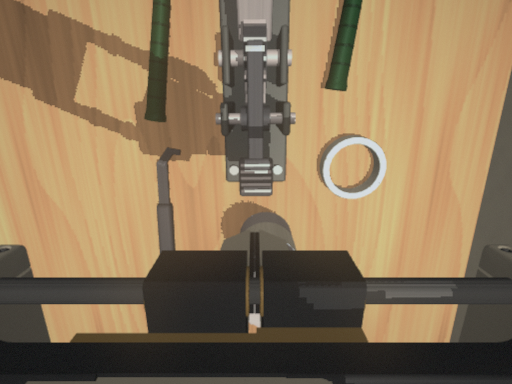

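```bash
cat >> h.py <<'E'
def wcam(c,o):
    H=np.eye(4);H[:3,:3]=R.from_euler('xyz',o["r"]).as_matrix();H[:3,3]=o["p"]
    M=H@np.array(c["hand_eye"]);d=dict(c);d["position"]=M[:3,3];d["rotation"]=R.from_matrix(M[:3,:3]).as_euler('xyz');return d
E
python3 - <<'E'
from h import *
w=wcam(load("w1.npy"),load("w1o.npy"));t=load("top1.npy")
for p in [(240,158),(272,158),(272,195),(240,195),(256,176)]: print(p,onz(w,*p,138).round(1))
print(tri(t,(365.6,190.6),w,(256,176)))
print("base corners",onz(w,227,180,12),onz(w,286,180,12),"tcp px",proj(w,load("w1o.npy")["p"]))
im=w["img"][0:260,180:330];cv2.imwrite("pics/w1c.png",cv2.resize(im,None,fx=2.3,fy=2.3,interpolation=2))
E
```

```text
(240, 158) [ 577.6 -159.   138. ]
(272, 158) [ 610.7 -159.7  138. ]
(272, 195) [ 610.6 -200.   138. ]
(240, 195) [ 576.2 -199.3  138. ]
(256, 176) [ 593.8 -178.6  138. ]
(array([ 593.90138608, -184.88692175,  117.46293134]), np.float64(1.947120364200229))
base corners [ 550.10645199 -216.47142193   12.        ] [ 638.57065162 -218.32391215   12.        ] tcp px (np.float64(254.19339513077148), np.float64(249.76256942272602))
```

View pics/w1c.png

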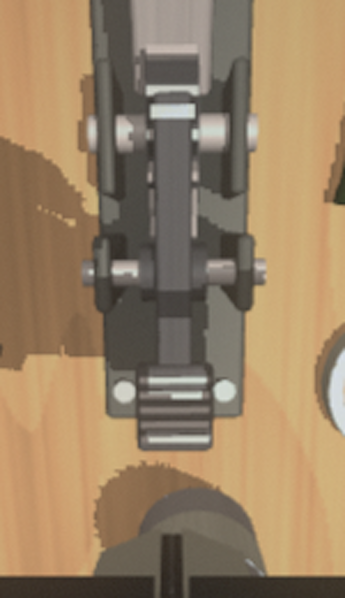

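>>> arm_command:
  targets:
    - {"x": 0.1,"y": 0.1,"z": -3}
    - {"x": 0.1,"y": 0.1,"z": -6.5}
    - {"x": 0.1,"y": 0.1,"z": -10}
    - {"x": 0.1,"y": 0.1,"z": -12.5}
    - {"x": 0.1,"y": 0.1,"z": -13.6}
    - {"x": 0.1,"y": 0.1,"z": -13.6}
    - {"x": 0.1,"y": 0.1,"z": -13.6}

```text
$.targets[0]: bad value
```

Run:
```python
from h import *
o=bot.get_obs();print(o["tool_pos"],o["contact_force"])
c=bot.capture("side");cv2.imwrite("pics/s3.png",cv2.resize(c["img"][130:300,225:385],None,fx=3.5,fy=3.5,interpolation=2))
```

```text
[ 591.10148719 -183.39321353  284.89449583] [ 0.55574146 -0.29144459  0.58748441]
```

View pics/s3.png

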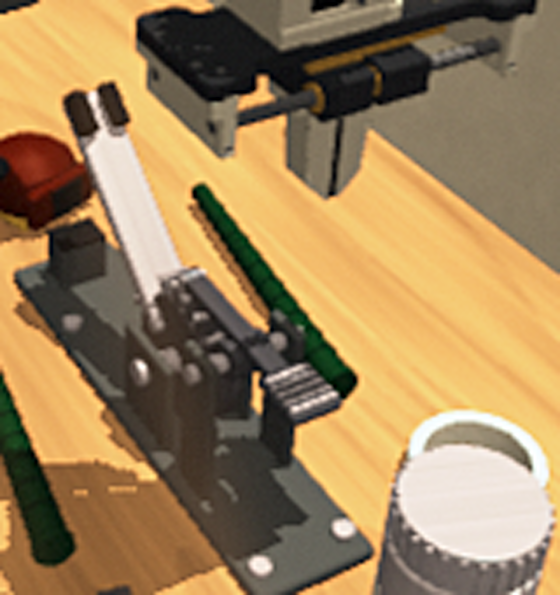

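>>> arm_command:
  targets:
    - {"x": 0.15,"y": 0.1,"z": -3,"roll": 0}
    - {"x": 0.15,"y": 0.1,"z": -6.5,"roll": 0}
    - {"x": 0.15,"y": 0.1,"z": -10,"roll": 0}
    - {"x": 0.15,"y": 0.1,"z": -12.5,"roll": 0}
    - {"x": 0.15,"y": 0.1,"z": -13.8,"roll": 0}
    - {"x": 0.15,"y": 0.1,"z": -13.8,"roll": 0}
    - {"x": 0.15,"y": 0.1,"z": -13.8,"roll": 0}

```text
time: 2.7
tool_pos: [592.0, -179.1, 149.0]
tcp_rot: [-3.141, -0.001, 1.555]
contact_force: [0.0, 0.1, 0.1]
grip_width: 0.6
```

Run:
```python
from h import *
o=bot.get_obs();print(o["tool_pos"],o["contact_force"])
c=bot.capture("side");cv2.imwrite("pics/s4.png",cv2.resize(c["img"][130:300,225:385],None,fx=3.5,fy=3.5,interpolation=2))
```

```text
[ 592.04265228 -179.12023214  148.9978464 ] [0.03017342 0.08340232 0.0957853 ]
```

View pics/s4.png

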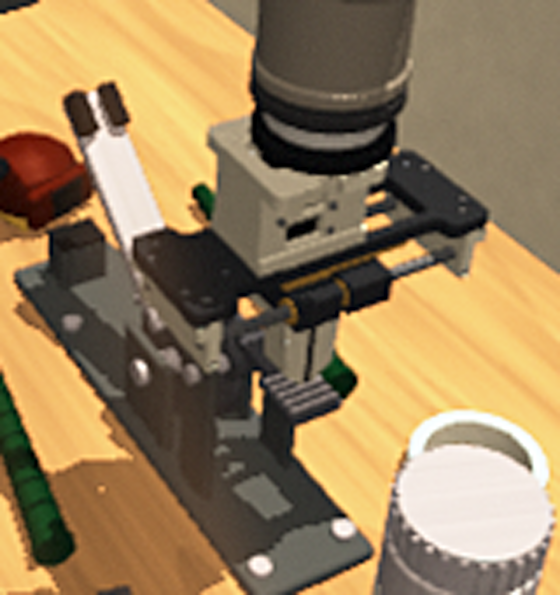

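Run:
```python
from h import *
o=bot.get_obs();print(o["time"],o["tool_pos"],o["contact_force"],o["dq"])
```

```text
2.75 [ 592.79640978 -179.66269608  150.13818132] [-0.50158727 -0.14164474 -0.12731589] [-0.0046475  -0.01216907 -0.02254608 -0.00155166 -0.00102005 -0.0019095 ]
```

>>> arm_command:
  targets:
    - {"x": 0,"y": -0.3,"z": -0.4,"roll": 0}
    - {"x": 0,"y": -0.3,"z": -0.8,"roll": 0}
    - {"x": 0,"y": -0.3,"z": -1.1,"roll": 0}
    - {"x": 0,"y": -0.3,"z": -1.4,"roll": 0}
    - {"x": 0,"y": -0.3,"z": -1.7,"roll": 0}
    - {"x": 0,"y": -0.3,"z": -2.0,"roll": 0}

```text
time: 3.25
tool_pos: [592.9, -184.4, 129.3]
tcp_rot: [3.14, 0.002, 1.554]
contact_force: [-0.2, -4.2, 3.1]
grip_width: 0.2
```

>>> arm_command:
  targets:
    - {"x": 0,"y": 0,"z": -0.2,"roll": 0}
    - {"x": 0,"y": 0,"z": -0.4,"roll": 0}
    - {"x": 0,"y": 0,"z": -0.6,"roll": 0}
    - {"x": 0,"y": 0,"z": -0.8,"roll": 0}

```text
time: 3.58
tool_pos: [592.6, -183.8, 120.7]
tcp_rot: [3.141, 0.001, 1.554]
contact_force: [1.4, -5.9, 3.4]
grip_width: 0.6
```

>>> arm_command:
  targets:
    - {"x": 0,"y": 0,"z": -0.2,"roll": 0}
    - {"x": 0,"y": 0,"z": -0.4,"roll": 0}
    - {"x": 0,"y": 0,"z": -0.5,"roll": 0}

```text
time: 3.83
tool_pos: [593.1, -184.0, 118.9]
tcp_rot: [3.139, 0.002, 1.554]
contact_force: [-7.2, -2.1, 27.1]
grip_width: 0.1
```

Run:
```python
from h import *
o=bot.get_obs();print(o["tool_pos"],o["contact_force"],o["moment"])
c=bot.capture("side");cv2.imwrite("pics/s5.png",cv2.resize(c["img"][130:300,225:385],None,fx=3.5,fy=3.5,interpolation=2))
```

```text
[ 593.05701352 -183.99665638  118.91228329] [-7.21203131 -2.11190933 27.09323511] [-0.35237014  1.27383349  0.02052584]
```

View pics/s5.png

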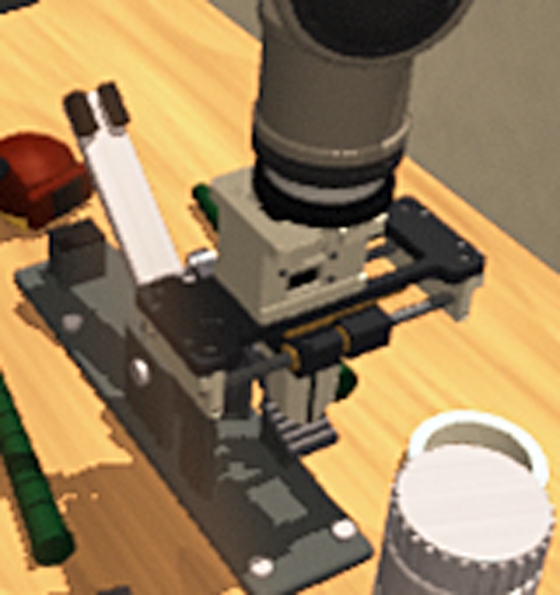

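>>> arm_command:
  targets:
    - {"x": 0,"y": 0,"z": 1,"roll": 0}
    - {"x": 0,"y": 0,"z": 3.5,"roll": 0}
    - {"x": 0,"y": 0,"z": 7,"roll": 0}
    - {"x": 0,"y": 0,"z": 11,"roll": 0}
    - {"x": 0,"y": 0,"z": 14,"roll": 0}
    - {"x": 0,"y": 0,"z": 16.5,"roll": 0}
    - {"x": 0,"y": 0,"z": 16.5,"roll": 0}

```text
time: 4.47
tool_pos: [593.9, -182.8, 286.1]
tcp_rot: [3.134, 0.001, 1.555]
contact_force: [0.1, 0.2, 1.0]
grip_width: 0.5
```

Run:
```python
from h import *
o=bot.get_obs();print(o["tool_pos"],o["contact_force"])
c=bot.capture("side");np.save("side6.npy",c,allow_pickle=True);cv2.imwrite("pics/s6.png",cv2.resize(c["img"][130:300,225:385],None,fx=3.5,fy=3.5,interpolation=2))
```

```text
[ 593.8945795  -182.80459759  286.10674363] [0.06060266 0.23937037 1.04147831]
```

View pics/s6.png

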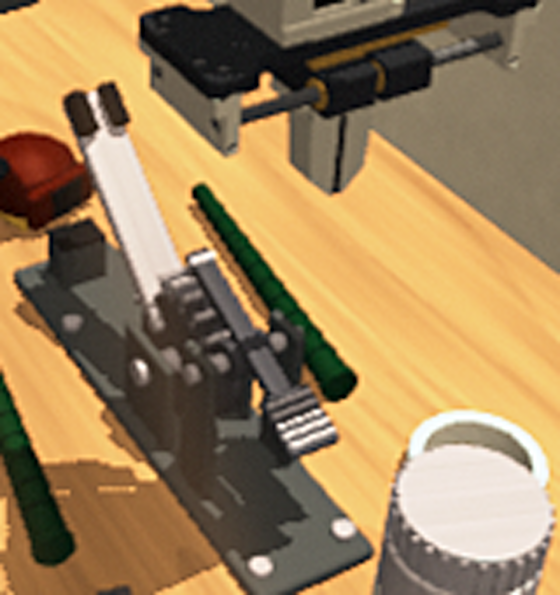

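```bash
cat >> m.py <<'E'
print("----")
for a in (0,.3,.35):
    x,z=-62,21; P=[-65+x*np.cos(a)-z*np.sin(a),0,117+x*np.sin(a)+z*np.cos(a)]
    u,v=proj(s,org+RR@np.array(P)); print("thumb",a,np.round(P,1),"s6 px",round((u-225)*3.5),round((v-130)*3.5))
for a,b in [((165,60),(128,40)),((165,118),(92,50)),((125,78),(112,45))]:
    P,g=tri(t,T(*a),s,S(*b));print("ear",(RR.T@(P-org)).round(1),g)
for q in (0,.07,.4,.72):
    al=.72-q; pp=np.array([135*np.cos(al)-7*np.sin(al),0,65+135*np.sin(al)+7*np.cos(al)]); e=np.array([200*np.cos(al),0,65+200*np.sin(al)])
    u,v=proj(s,org+RR@e); a,b=proj(t,org+RR@e)
    print(q,"push rest",pp.round(1),"world",(org+RR@pp).round(1),"end s2",round((u-225)*4),round((v-150)*4),"t2",round((a-222)*5),round((b-170)*5))
E
python3 m.py | sed -n '/----/,$p'
```

```text
----
thumb 0 [-127.    0.  138.] s6 px 295 389
thumb 0.3 [-130.4    0.   118.7] s6 px 295 415
thumb 0.35 [-130.4    0.   115.5] s6 px 295 419
ear [137.8 -15.7 186.6] 0.1768194243366081
ear [137.7  10.3 186.8] 1.1785084689611944
ear [155.8 -11.5 173.8] 3.521054861625778
0 push rest [ 96.9   0.  159.3] world [593.6  40.3 159.3] end s2 95 21 t2 135 89
0.07 push rest [103.2   0.  152.3] world [593.7  46.6 152.3] end s2 89 29 t2 116 93
0.4 push rest [125.9   0.  114.1] world [594.   69.4 114.1] end s2 70 83 t2 57 113
0.72 push rest [135.   0.  72.] world [594.1  78.4  72. ] end s2 65 151 t2 46 132
```

>>> arm_command:
  targets:
    - {"x": 0,"y": 3.8,"z": 0,"roll": 0}
    - {"x": 0,"y": 7.6,"z": 0,"roll": 0}
    - {"x": 0.1,"y": 11.4,"z": 0,"roll": 0}
    - {"x": 0.1,"y": 15.2,"z": 0,"roll": 0}
    - {"x": 0.2,"y": 19,"z": 0,"roll": 0}
    - {"x": 0.2,"y": 22.6,"z": 0,"roll": 0}
    - {"x": 0.2,"y": 22.6,"z": -3.5,"roll": 0}
    - {"x": 0.2,"y": 22.6,"z": -7,"roll": 0}

```text
time: 5.18
tool_pos: [594.1, 46.0, 209.6]
tcp_rot: [3.14, -0.001, 1.558]
contact_force: [0.6, -0.9, -1.4]
grip_width: 0.4
```

>>> arm_command:
  targets:
    - {"x": 0,"y": 0,"z": -2,"roll": 0}
    - {"x": 0,"y": 0,"z": -4,"roll": 0}
    - {"x": 0,"y": 0,"z": -4,"roll": 0}

```text
time: 5.43
tool_pos: [590.6, 43.5, 164.3]
tcp_rot: [-3.129, -0.001, 1.554]
contact_force: [-1.0, -0.5, 0.0]
grip_width: 0.4
```

Run:
```python
from h import *
o=bot.get_obs();print(o["tool_pos"],o["contact_force"],o["tcp_rot"])
c=bot.capture("side");cv2.imwrite("pics/s7.png",cv2.resize(c["img"][130:300,205:365],None,fx=3.5,fy=3.5,interpolation=2))
print(bot.get_obs()["tool_pos"])
```

```text
[590.62903663  43.54799492 164.34018484] [-0.97258384 -0.54260886  0.03542763] [-3.12945730e+00 -1.23457130e-03  1.55431189e+00]
[591.92734844  43.29889915 167.06404703]
```

View pics/s7.png

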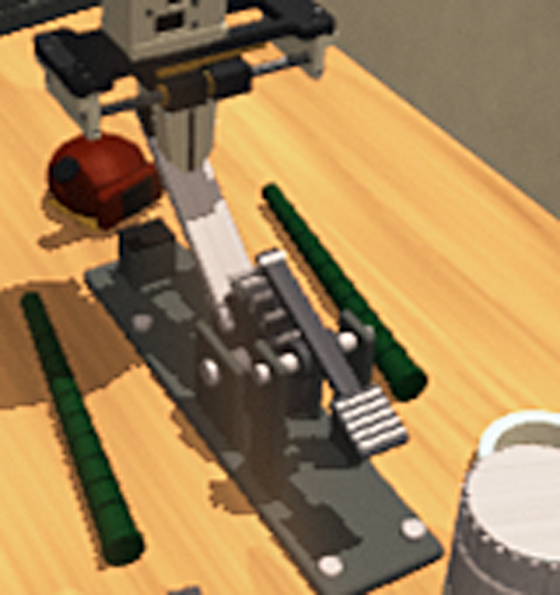

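>>> arm_command:
  targets:
    - {"x": 0.2,"y": 0,"z": -0.5,"roll": 0}
    - {"x": 0.2,"y": 0.2,"z": -1,"roll": 0}
    - {"x": 0.2,"y": 0.5,"z": -1.5,"roll": 0}
    - {"x": 0.2,"y": 0.9,"z": -2,"roll": 0}
    - {"x": 0.2,"y": 1.2,"z": -2.5,"roll": 0}
    - {"x": 0.2,"y": 1.5,"z": -3,"roll": 0}

```text
time: 5.98
tool_pos: [597.6, 58.0, 142.4]
tcp_rot: [3.138, -0.0, 1.554]
contact_force: [0.1, -0.5, 5.3]
grip_width: 0.5
```

Run:
```python
from h import *
o=bot.get_obs();print(o["tool_pos"],o["contact_force"],o["tcp_rot"])
c=bot.capture("side");cv2.imwrite("pics/s8.png",cv2.resize(c["img"][130:300,205:365],None,fx=3.5,fy=3.5,interpolation=2))
```

```text
[597.57959407  57.98175004 142.39845169] [ 0.13693857 -0.47907855  5.26215124] [ 3.13750444e+00 -4.02667595e-04  1.55352745e+00]
```

View pics/s8.png

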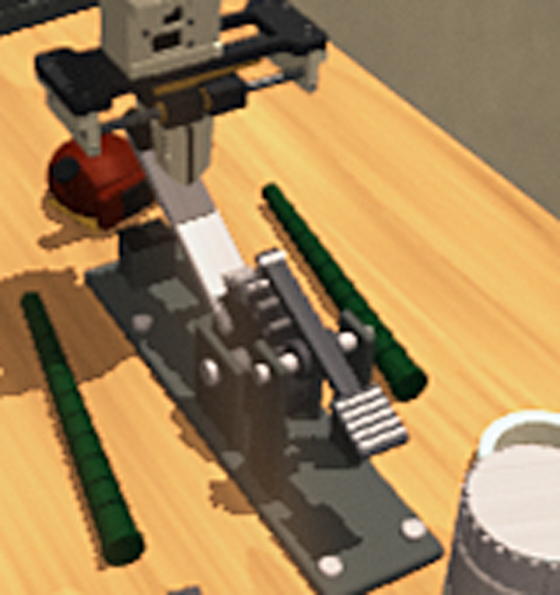

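>>> arm_command:
  targets:
    - {"x": -0.1,"y": 0.3,"z": -0.6,"roll": 0}
    - {"x": -0.2,"y": 0.6,"z": -1.2,"roll": 0}
    - {"x": -0.2,"y": 0.8,"z": -1.8,"roll": 0}
    - {"x": -0.2,"y": 1.0,"z": -2.4,"roll": 0}
    - {"x": -0.2,"y": 1.2,"z": -3,"roll": 0}
    - {"x": -0.2,"y": 1.4,"z": -3.6,"roll": 0}
    - {"x": -0.2,"y": 1.5,"z": -4.2,"roll": 0}
    - {"x": -0.2,"y": 1.6,"z": -4.8,"roll": 0}

```text
time: 6.7
tool_pos: [596.0, 74.5, 94.3]
tcp_rot: [3.137, -0.001, 1.554]
contact_force: [0.9, 3.1, 5.5]
grip_width: 0.3
```

>>> arm_command:
  targets:
    - {"x": 0,"y": 0.1,"z": -0.4,"roll": 0}
    - {"x": 0,"y": 0.1,"z": -0.8,"roll": 0}
    - {"x": 0,"y": 0.1,"z": -1.2,"roll": 0}

```text
time: 6.95
tool_pos: [595.4, 75.2, 81.7]
tcp_rot: [3.139, -0.001, 1.554]
contact_force: [0.8, 2.9, 5.1]
grip_width: 0.4
```

>>> arm_command:
  targets:
    - {"x": 0,"y": 0,"z": -0.3,"roll": 0}
    - {"x": 0,"y": 0,"z": -0.6,"roll": 0}
    - {"x": 0,"y": 0,"z": -0.8,"roll": 0}

```text
time: 7.2
tool_pos: [594.7, 74.7, 72.8]
tcp_rot: [3.141, -0.0, 1.554]
contact_force: [0.9, 2.9, 4.7]
grip_width: 0.3
```

>>> arm_command:
  targets:
    - {"x": 0,"y": 0,"z": -0.2,"roll": 0}
    - {"x": 0,"y": 0,"z": -0.3,"roll": 0}

```text
time: 7.37
tool_pos: [594.9, 74.7, 71.9]
tcp_rot: [3.14, -0.0, 1.554]
contact_force: [-5.4, 3.2, 25.8]
grip_width: 0.5
```

>>> arm_command:
  targets:
    - {"x": 0,"y": 0,"z": 1,"roll": 0}
    - {"x": 0,"y": 0,"z": 4,"roll": 0}
    - {"x": 0,"y": 0,"z": 8,"roll": 0}
    - {"x": 0,"y": 0,"z": 12,"roll": 0}
    - {"x": 0,"y": 0,"z": 16,"roll": 0}
    - {"x": 0,"y": 0,"z": 20,"roll": 0}
    - {"x": 0,"y": 0,"z": 22,"roll": 0}

```text
time: 7.95
tool_pos: [594.9, 73.9, 294.5]
tcp_rot: [3.137, 0.001, 1.553]
contact_force: [0.6, 0.3, -0.2]
grip_width: 0.2
```

>>> arm_command:
  targets:
    - {"x": -3,"y": 2,"z": 0,"roll": 0}
    - {"x": -6,"y": 4,"z": 0,"roll": 0}
    - {"x": -9,"y": 6,"z": 0,"roll": 0}
    - {"x": -12,"y": 8,"z": 0,"roll": 0}
    - {"x": -15,"y": 10,"z": 0,"roll": 0}
    - {"x": -17,"y": 12,"z": 0,"roll": 0}
    - {"x": -17,"y": 12,"z": 0,"roll": 0}

```text
time: 8.53
tool_pos: [420.4, 196.4, 289.5]
tcp_rot: [-3.139, 0.0, 1.557]
contact_force: [0.1, 0.2, 0.6]
grip_width: 0.3
```

Run:
```python
from h import *
for n in ("side","top"):
    c=bot.capture(n);np.save(n+"9.npy",c,allow_pickle=True);cv2.imwrite(f"pics/{n}9.png",c["img"])
    if n=="side":cv2.imwrite("pics/s9.png",cv2.resize(c["img"][130:300,205:365],None,fx=3.5,fy=3.5,interpolation=2))
```

```text
(no output)
```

View pics/s9.png

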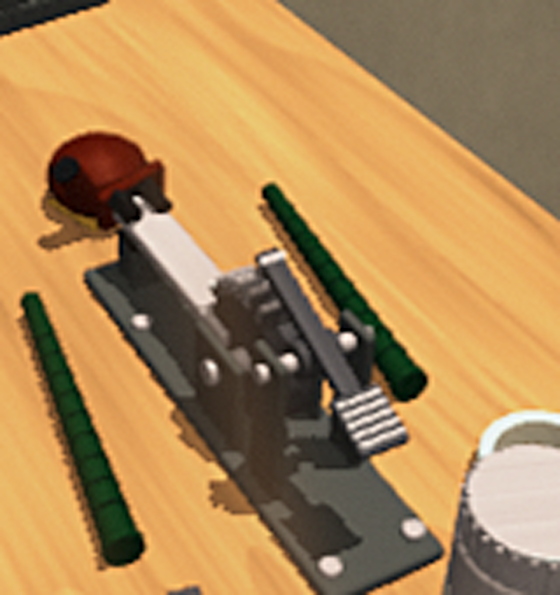

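View pics/top9.png

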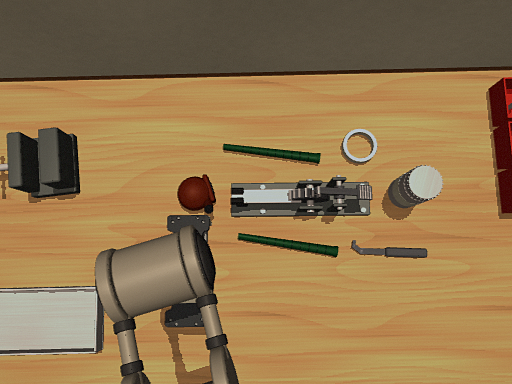

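Run:
```python
from h import *
a=load("side6.npy")["img"];b=load("side9.npy")["img"];t=load("top9.npy")["img"]
cv2.imwrite("pics/z9.png",np.vstack([cv2.resize(t[170:225,262:382],None,fx=5,fy=5,interpolation=2)]))
cv2.imwrite("pics/y9.png",np.hstack([cv2.resize(i[195:270,265:330],None,fx=6,fy=6,interpolation=2) for i in (a,b)]))
```

```text
(no output)
```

View pics/z9.png

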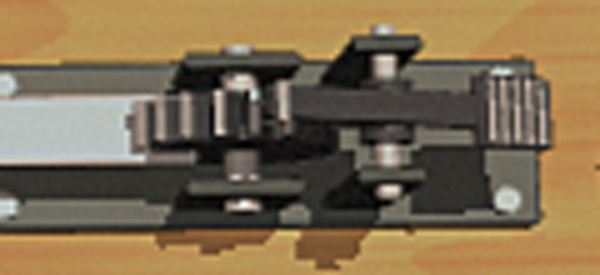

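View pics/y9.png

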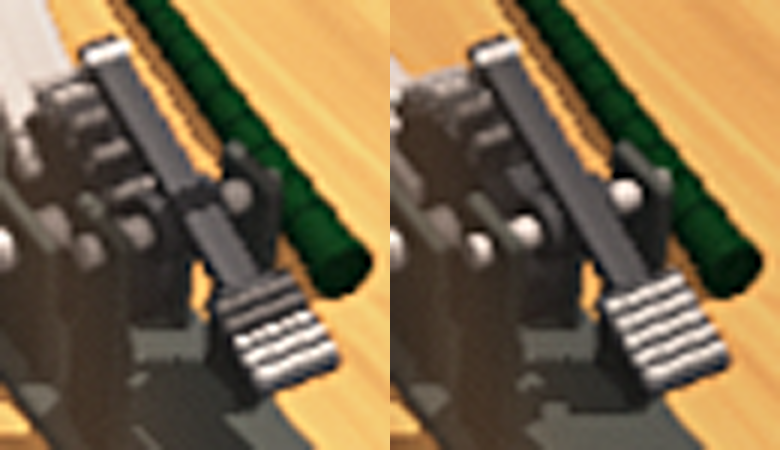

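Run:
```python
from h import *
s=load("side9.npy");t=load("top9.npy")
P,g=tri(t,(262+515/5-.4,170+111/5-.4),s,(265+276/6-.4,195+329/6-.4));print("thumb",P.round(1),g)
P,g=tri(t,(262+285/5-.4,170+104/5-.4),s,(265+108/6-.4,195+52/6-.4));print("nose",P.round(1),g)
a=load("top1.npy")["img"].astype(int);d=np.abs(a-t["img"]).max(2)>40
for n,(x0,x1,y0,y1) in dict(can=(385,445,160,220),tape=(338,380,125,168),gA=(220,325,140,166),gB=(236,340,230,258),rem=(348,430,237,262),head=(176,218,172,216)).items(): print(n,d[y0:y1,x0:x1].sum())
```

```text
thumb [ 593.3 -185.1  113.1] 3.2700704931384745
nose [593.2 -68.1 156.4] 4.4857710312669665
can 0
tape 0
gA 0
gB 0
rem 0
head 32
```

```bash
python3 -c "
from h import *
print(bot.close_job())"
```

```text
the job is handed in; nothing more can be done
None
```

The rest is folded away: I pressed the pawl's thumb plate down to its stop, then pushed the arm down until it lay home. I handed the job in at about 8.6 s, with the gripper clear of everything. No verdict was reported.

- **Pawl:** The thumb plate met a hard stop at 27 N. Two camera views put it at 113 mm, down from 138 mm. That is a drop of about 24 mm against the 21 mm given, which is within my measuring error. The nose is clear of the teeth, and the pawl had not moved between the press and the end.
- **Arm:** It moved with about 5 N and met its stop at 26 N. The fingertip was then at 71.9 mm, against 72 mm expected for the arm level. The last pictures show it lying level, and it was never raised.
- **Things around the rest:** The canister, tape roll, both grips and remover show no pixel change in the top view. The driver head's region differed by 32 pixels. The gripper overlaps that region in the last picture, so I put it down to that; nothing came near the head.
- **Problem on the way:** One move call was refused because its rows lacked the roll value. The arm did not move, and I sent the move again with roll included.

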